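Fit the trimming dome to the pottery wheel

TASK

Fit the round-topped wooden dome to the little electric pottery wheel: lift it out of the wooden block, turn it so that its key meets the slot in the wheel's hub sleeve, and push it down against the ejector spring, without ramming it, until its flange sits on top of the sleeve. Finish while still gripping the dome and holding it pressed fully home, because the spring lifts it again until someone tightens the locking screw. Leave the two other heads in the block and everything else on the table where they are.

Things in the scene. Friction and masses are not known exactly. Their poses are not given: they have to be found in the camera images.
- dome: The head to fit, the round-topped one of three in the block: wooden cylinder, diameter 50, domed end, on an aluminium flange (diameter 66, thick 6), keyed spindle below. Wood from 6 to 68 above the flange's underside, straight-sided 6 to 46. Starts upright, flange on the block's top. 0.17 to 0.29 kg. Its own frame: origin at the centre of the flange's underside, z up along the axis, +x from the axis towards the key and lug.
- dome_grip (a point): Point on the dome's axis, 30 mm above the flange's underside: middle of the straight wooden side, the place to grip. Axes as the dome's.
- key (a point): Outer lower end of the dome's key, 20 from the axis, 25 below the flange's underside. Axes as the dome's. The spindle under the flange: diameter 24, 38 long, last 6 tapered. The key, 8 wide, stands out from it to radius 20, from the flange down 25, so the last 13 of the spindle are plain. With the key on the sleeve's rim instead of in the slot the flange stands 25 above the rim.
- lug (a point): Outer end of the lug, 12 wide, that sticks out of the dome's flange rim directly above the key, seen from above; 45 from the axis, at mid flange. Axes as the dome's. At the start it points to the block's -x side (to the robot), up to 0.8 rad either way.
- sleeve_top (a point): Centre of the mouth of the hub's upright steel sleeve, on the hub's axis at the top rim (141 above the table). z up, +x from the axis to the middle of the slot. Sleeve 54 outside, bore 26.4, 44 tall above the deck. The flange sits on this rim when home. The hub's gear motor resists turning with about 0.5 N m.
- slot (a point): Middle of the slot at the sleeve's top rim, 20 out from the hub's axis. Axes as sleeve_top. One slot, 11 wide, cut right through the sleeve's wall from top to bottom; the key slides down it. It faces roughly the robot, up to 0.85 rad either way.
- ejector (a point): Top of the sprung brass ejector plunger in the bore, on the hub's axis, 27 below the sleeve's rim at rest. The spindle's tip meets it when the flange is 11 above home; 6 N start it, 12 N hold it with the head home. Moves with the plunger.
- wheel: The electric pottery wheel, fixed to the table: a white housing about 250 x 220, 85 high, with a small grey control panel on its -x side, and a round aluminium deck (diameter 200) whose top is 97 mm above the table; the sleeve's top is at 141 mm. Origin at table height on the hub's axis.
- rack: The wooden block that holds the three heads, fixed: 100 x 340, 50 high, three bores of 44 mm in a row along its own y, 110 mm apart (the middle one in its centre). Origin at the centre of its underside, z up. The dome may be in any of the three bores.
- spike: Another head in the block, same flange, spindle and lug, with a wooden cone on it (48 wide at the bottom, pointed, up to 70 mm above the flange's underside). To be left. Its own frame: origin at the centre of the flange's underside, z up along the axis, +x from the axis towards the key and lug.
- disc: Another head in the block, same flange, spindle and lug, with a flat wooden disc on it (diameter 72, its top 18 mm above the flange's underside). To be left. Its own frame: origin at the centre of the flange's underside, z up along the axis, +x from the axis towards the key and lug.
- loop_tool: Loop trimming tool with a wooden handle, about 160 x 26 x 12, lying in front (-x side) of the block. Origin on the table near the middle of its handle, x towards the loop. To be left.
- bowl: White bowl, 110 across, 50 high, standing on the table. Origin at its underside. To be left.
- slip_jar: Glass jar with a steel cap, 68 across, 85 high. Origin at its underside. To be left.
- brush: Flat wide brush, 170 x 52 x 15, lying. Origin on the table near where handle and ferrule meet, x towards the bristles. To be left.
- tiles: Stack of four glaze test tiles, 90 x 50, 24 high. Origin at its underside. To be left.
- figurine: White porcelain animal, about 75 x 45, 67 high. Origin at its underside. To be left.
- tool_cup: Terracotta cup of brushes and tools, 72 across, the cup 85 high and its tools up to 175. Origin at its underside. To be left.

How it is judged:
By the outcome, as a careful person would: the job done as asked, in the order asked, and still so for the second after the job is handed in, while the arm keeps its last pose, push and grip.
It also fails if it takes over 45 s, if anything falls off the work surface, if the arm or the gripper's body presses on something with over 40 N, if the wrist force passes 120 N, or if a joint passes its speed limit or range.

ROBOT

A 7-joint arm with a two-finger parallel gripper is mounted at the origin on the work surface. World frame = base frame: x ahead of the robot, y to its left, z up, the work surface at z = 0. Lengths are in m, angles in rad, forces in N, time in s.
With the tool pointing down it reaches from about 0.4 to 0.875 m from the base axis. Payload 19.3 kg.
Tool frame: the origin (TCP) lies where the fingers leave the gripper's body, on its centre line; the fingertips stand bot.tip_reach ahead of it and the grasp point (between the pads) lies 54 mm ahead of it (bot.tip_reach is the distance from the TCP to the fingertips, in m); z points along the fingers, y is the line along which they close (so a half turn about z gives the same grasp; the last joint's range is limited). The gripper opens to 85 mm and grips with 20 to 120 N. Pads are 22 mm wide; open, the fingers measure 114 mm over their backs; the gripper's body (76 mm by 85 mm) begins 54 mm behind the grasp point. The pads swing forward as they close: fully open they stand 13 mm farther back than shut.
Start: joints at [-1.374, 0.521, -0.036, 1.599, 0.021, 1.021, -0.113], TCP at [0.165, 0.603, 0.304] pointing down, gripper open.
Joint ranges: [-2.91, 2.91], [-0.3, 2.13], [-1.5, 1.42], [0.17, 2.43], [-1.26, 4.41], [0.16, 1.93], [-2.52, 2.52]. Speed limits (rad/s): [1.89, 1.89, 2.39, 2.39, 3.01, 3.01, 3.01].

INTERFACE

Orientations are given as [roll, pitch, yaw] about the fixed x, y, z axes, in that order (R = Rz(yaw) Ry(pitch) Rx(roll)).
In Python, from workcell import bot gives the robot as it stands. The module is installed in compiled form; this text tells all that it offers.
- The arm moves only by the shell command python3 -m jog 'ROWS' [FORCE]. ROWS is JSON, a list that holds one entry, the list of rows, each a list of 7 numbers: the shift along the tool's x, y, z in mm, then the turn, a rotation vector about the tool's x, y, z in rad, then the opening, from 0 (shut) to 1 (fully open). In form: [[[tx, ty, tz, wx, wy, wz, fingers], ...]]. A call has 1 to 5 rows; each row shifts and turns the commanded pose from where the row before left it, along the tool's axes as they then stand; what a row does not reach is not made up. A row lasts 1/10 s, in which the tool goes at most 50 mm and 8.59 degrees, less where a joint would pass 70% of its speed; a pose out of reach is approached as far as the arm can. A call is refused whole if a number of a shift passes 50 or a number of a turn 0.15, either way. A call with a gripper value outside its range is refused whole. The fingers move at their own pace and stop on an object; FORCE is the grip in N (left out, the last holds). Time passes only in rows, so rows that do not move let the fingers close. It gives the time, the measured TCP pose, the force, the opening and the grip force at its end, in the units of the state.
- bot.observe(): the state, without advancing time (a new reading comes with each control period).
- bot.grab_frame(name): name is "scene" or "top" or "wrist"; returns a dict with "img" (400x640x3 uint8, red, green, blue), "intrinsics" (3x3 intrinsics, pixels), "R" (3x3) and "t" (3): a world point X has camera coordinates R X + t; the wrist camera has in their place "tool_from_camera" (4x4, takes a point from camera to tool coordinates, whose origin is the TCP and whose axes are the flange's). Camera axes: x right, y down, z forward; pixel columns grow to the right and rows downward; lengths in m; the calibration is good to about 2 mm. The wrist camera is an equidistant fisheye: a pixel r from the principal point sees the ray r / f radians off the axis. A picture is of the moment at which its call begins: read the wrist's pose just before it. There is no depth.
- bot.job_done(): hands the job in; it is judged then, once.
Trained networks look in a picture, given as the dict that the camera call returned (one of the last four; its "shot" number tells which), for a name from the list of things; names that differ only in an ending like _2 or _b are one class to them, and where a whole thing is asked for, a point or a joint stands for the part that bears it (a point fixed in the world has none). Each returns a list of dicts, best first, with "conf" (0 to 1); they miss things now and then, are a little off and sometimes report something else, mostly with a low value. They report only what shows in the picture. A call takes as long as a camera call.
- bot.trace(query, picture): "region" (400x640 bool, what is visible of it).
- bot.spot_point(query, picture): "xyz" ([x, y, z] in m, in world coordinates, good to about 4 mm: a listed point, or the origin of a listed thing).
The state is a dict: "clock": time; "qpos": joint angles; "qd": joint speeds; "joint_efforts": joint torques, N m; "position": TCP position; "tool_rot": TCP orientation; "force": force on the tool from outside, world axes, zero at the start; "moment": the same for the moment, N m; "grip_width": finger opening in m; "finger_force": force on a finger pad.
Only numpy, scipy, OpenCV 4.12 (cv2) and the standard library are available. Lean on these libraries where they do the work, as an engineer would, in place of code of your own. Each camera call takes 0.05 s, during which the arm holds its last target. There are 200 camera calls.

## Working session

There is one attempt and no reset: what is moved stays moved. The work goes in short steps, Python scripts to look and compute and a shell command to move; the robot and the scene stay as the last step left them, time stands still between calls to the robot, and variables do not carry over. Pictures are saved under pics/ and viewed, at most 10 in all, crops included, and the job is handed in when it is done.

```bash
mkdir -p pics
cat > h.py <<'E'
import numpy as np, cv2
from workcell import bot
from scipy.spatial.transform import Rotation as Ro
def save(f,n): cv2.imwrite('pics/'+n,cv2.cvtColor(f['img'],cv2.COLOR_RGB2BGR))
def find(f,names):
    for n in names:
        r=bot.spot_point(n,f)
        print(n,[(np.round(d['xyz'],4).tolist(),round(d['conf'],2)) for d in r[:2]])
E
python3 - <<'E'
from h import *
s=bot.observe(); print({k:np.round(v,3).tolist() for k,v in s.items()}, bot.tip_reach)
for c in ('top','scene'):
    f=bot.grab_frame(c); save(f,c+'1.png'); print(c)
    find(f,['dome','dome_grip','lug','key','sleeve_top','slot','wheel','rack','spike','disc','tool_cup','slip_jar','figurine','bowl'])
E
```

```text
{'clock': 0.0, 'qpos': [-1.374, 0.522, -0.036, 1.6, 0.021, 1.021, -0.113], 'qd': [-0.001, -0.001, 0.0, 0.0, -0.001, -0.001, 0.0], 'joint_efforts': [0.001, -92.71, 1.981, -36.994, 0.018, 0.008, 0.0], 'position': [0.165, 0.603, 0.303], 'tool_rot': [-3.14, 0.0, 2.875], 'force': [0.535, -0.937, -0.174], 'moment': [-0.017, -0.017, 0.009], 'finger_force': 0.0, 'grip_width': 0.085} 0.0726
top
dome [([0.5615, -0.1502, 0.0513], 0.57)]
dome_grip [([0.5625, -0.1541, 0.081], 0.68)]
lug [([0.5251, -0.1772, 0.0528], 0.73), ([0.5798, 0.4871, -0.0041], 0.52)]
key [([0.5464, -0.1653, 0.0245], 0.77)]
sleeve_top [([0.5269, 0.2023, 0.141], 0.67), ([0.5529, -0.261, -0.0021], 0.65)]
slot [([0.5163, 0.2123, 0.1401], 0.84)]
wheel [([0.5298, 0.2043, 0.0018], 0.85)]
rack [([0.551, -0.2598, 0.003], 0.92), ([0.3683, 0.0172, 0.0019], 0.43)]
spike [([0.5497, -0.2614, 0.0491], 0.67), ([0.7262, -0.2814, 0.0016], 0.35)]
disc [([0.539, -0.3735, 0.0529], 0.61)]
tool_cup [([0.3552, 0.5026, 0.0044], 0.83), ([0.5306, 0.2026, 0.1392], 0.24)]
slip_jar [([0.7268, -0.2791, 0.0006], 0.63), ([0.5185, 0.2122, 0.1442], 0.6)]
figurine [([0.3657, 0.013, -0.0006], 0.5)]
bowl [([0.7565, -0.0498, -0.0022], 0.91)]
scene
dome [([0.5653, -0.1564, 0.0478], 0.62)]
dome_grip [([0.5648, -0.1481, 0.0819], 0.68), ([0.7243, -0.2837, -0.0008], 0.39)]
lug [([0.5249, -0.178, 0.0486], 0.49)]
key [([0.5482, -0.162, 0.0263], 0.57), ([0.5496, -0.265, -0.0007], 0.57)]
sleeve_top [([0.5275, 0.2012, 0.1407], 0.49)]
slot [([0.5157, 0.2117, 0.1431], 0.57), ([0.5305, 0.2034, -0.0001], 0.17)]
wheel [([0.5311, 0.2058, 0.0004], 0.97)]
rack [([0.5498, -0.2644, 0.0004], 0.6)]
spike [([0.5489, -0.2609, 0.0502], 0.68)]
disc [([0.5392, -0.369, 0.053], 0.65)]
tool_cup [([0.3542, 0.5005, -0.0046], 0.68)]
slip_jar [([0.7289, -0.2835, -0.0003], 0.65)]
figurine []
bowl [([0.7524, -0.0511, -0.002], 0.82)]
```

View pics/top1.png

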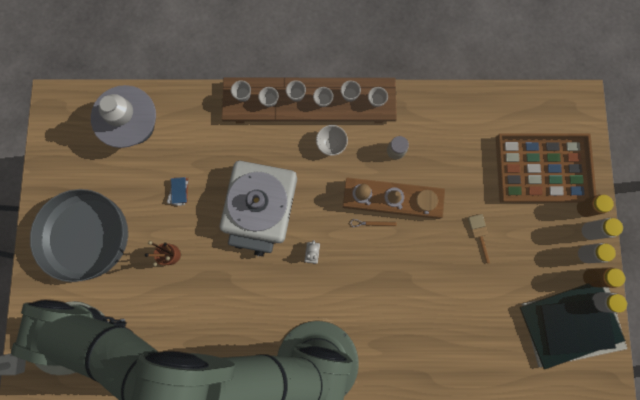

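View pics/scene1.png

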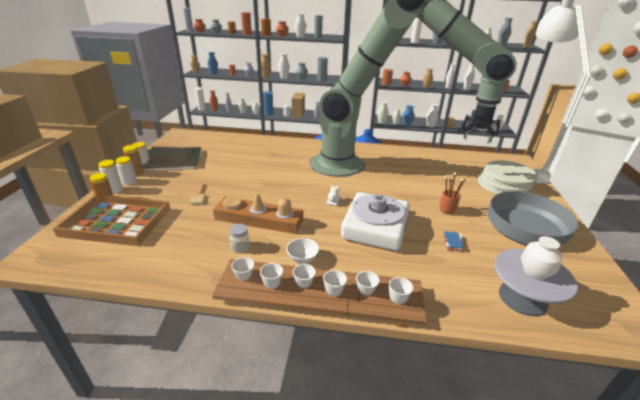

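The top view shows the dome at (364,190), at the wheel end of the block, with the spike at (395,197), the disc at (428,201) and the hub at (256,200). The scene view agrees. Measured heights match the given ones. I'll move towards the hub first and take a closer look on the way.

```bash
python3 -m jog '[[[-30,-25,0,0,0,0,1],[-30,-25,0,0,0,0,1],[-30,-25,0,0,0,0,1],[-30,-25,0,0,0,0,1],[-30,-25,0,0,0,0,1]]]'
python3 -m jog '[[[-30,-25,0,0,0,0,1],[-30,-25,0,0,0,0,1],[-30,-25,0,0,0,0,1],[-30,-25,0,0,0,0,1],[-30,-25,0,0,0,0,1]]]'
python3 -m jog '[[[-15,-15,0,0,0,0,1],[0,0,0,0,0,0,1],[0,0,0,0,0,0,1]]]'
python3 - <<'E'
from h import *
s=bot.observe(); print(s['position'],s['tool_rot'],s['qpos'])
f=bot.grab_frame('wrist'); save(f,'w1.png'); print(f['intrinsics'],f['tool_from_camera'])
find(f,['sleeve_top','slot','dome','lug'])
E
```

```text
clock: 2.0
position: [0.2773, 0.4414, 0.304]
tool_rot: [3.141, 0.0, 2.875]
force: [0.1, 0.1, 0.4]
grip_width: 0.0853
finger_force: 0.0
clock: 2.5
position: [0.389, 0.2813, 0.3042]
tool_rot: [3.141, 0.0, 2.875]
force: [-0.0, 0.8, 0.3]
grip_width: 0.0856
finger_force: 0.0
clock: 2.8
position: [0.3988, 0.2643, 0.304]
tool_rot: [3.141, 0.0, 2.874]
force: [0.1, -0.1, -0.0]
grip_width: 0.0849
finger_force: 0.0
[0.39879516 0.26427809 0.30400444] [3.14125996e+00 3.29683449e-06 2.87408622e+00] [-0.76581045  0.2893359   0.06967803  1.97748566 -0.02611871  0.87532688
  0.62100219]
[[309.70691629   0.         314.56027124]
 [  0.         309.70691629 196.1892225 ]
 [  0.           0.           1.        ]] [[ 8.70455427e-05 -9.47274568e-01 -3.20422979e-01  8.12801941e-02]
 [ 9.99999856e-01  2.52432652e-04 -4.74614840e-04 -4.25234208e-04]
 [ 5.30475789e-04 -3.20422891e-01  9.47274453e-01 -7.05768946e-02]
 [ 0.00000000e+00  0.00000000e+00  0.00000000e+00  1.00000000e+00]]
sleeve_top [([0.5308, 0.2, 0.1389], 0.96)]
slot [([0.5177, 0.2138, 0.1377], 0.93), ([0.5287, 0.2015, 0.1154], 0.34)]
dome [([0.5604, -0.155, 0.0513], 0.62)]
lug [([0.5263, -0.1785, 0.0532], 0.96), ([0.5373, -0.3693, 0.0492], 0.64)]
```

View pics/w1.png

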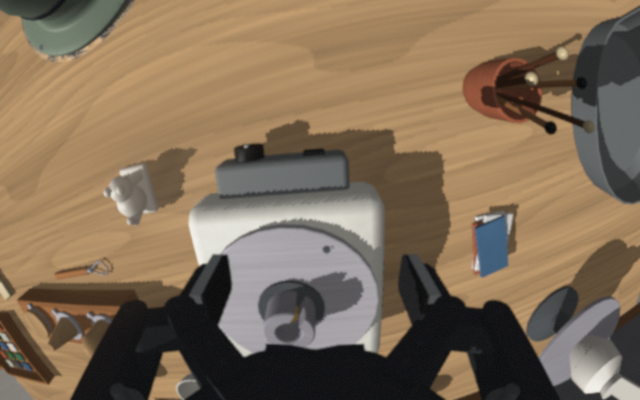

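The picture shows the sleeve at about (287,315), partly behind the gripper, with its slot at about (297,310) facing the robot. I'll move above the hub for a straight-down view.

```bash
python3 -m jog '[[[-35,-6,0,0,0,0,1],[-35,-6,0,0,0,0,1],[-35,-6,0,0,0,0,1],[-35,-6,0,0,0,0,1],[0,0,0,0,0,0,1]]]'
cat >> h.py <<'E'
def ray(f,s,u,v):
    K=f['intrinsics'];T=f['tool_from_camera'];d=np.array([(u-K[0,2])/K[0,0],(v-K[1,2])/K[1,1]])
    r=np.hypot(*d); c=np.array([*(np.sin(r)*d/max(r,1e-9)),np.cos(r)])
    R=Ro.from_euler('xyz',s['tool_rot']).as_matrix()
    return np.array(s['position'])+R@T[:3,3], R@T[:3,:3]@c
def rect(f,s,c,z,half=.06,n=600):
    """ortho image of plane z around c: columns = +x... rows = -y ; returns via remap"""
    K=f['intrinsics'];T=f['tool_from_camera'];R=Ro.from_euler('xyz',s['tool_rot']).as_matrix()
    g=np.linspace(-half,half,n); X,Y=np.meshgrid(c[0]+g,c[1]-g)
    P=np.stack([X,Y,np.full_like(X,z)],-1)-np.array(s['position'])
    p=((P@R)-T[:3,3])@T[:3,:3]; rr=np.hypot(p[...,0],p[...,1]); th=np.arctan2(rr,p[...,2])
    u=K[0,2]+K[0,0]*th*p[...,0]/rr; v=K[1,2]+K[1,1]*th*p[...,1]/rr
    return cv2.remap(f['img'],u.astype(np.float32),v.astype(np.float32),cv2.INTER_LINEAR)
E
python3 - <<'E'
from h import *
s=bot.observe(); print(s['position'],s['tool_rot'])
f=bot.grab_frame('wrist')
find(f,['sleeve_top','slot','dome','lug'])
o=rect(f,s,(.53,.202),.141); cv2.imwrite('pics/hub.png',o[...,::-1])
E
```

```text
clock: 3.55
position: [0.5304, 0.2019, 0.3035]
tool_rot: [-3.141, 0.001, 2.871]
force: [-0.8, -0.7, -0.3]
grip_width: 0.0854
finger_force: 0.0
[0.53044961 0.20194692 0.30350964] [-3.14070579e+00  1.42126805e-03  2.87133649e+00]
sleeve_top [([0.5282, 0.201, 0.1422], 0.86), ([0.5269, -0.1728, 0.0536], 0.16)]
slot [([0.5182, 0.2154, 0.1393], 0.56)]
dome [([0.5634, -0.1554, 0.0515], 0.92)]
lug [([0.5259, -0.1742, 0.0527], 0.76), ([0.5754, 0.4891, -0.0045], 0.71)]
```

View pics/hub.png

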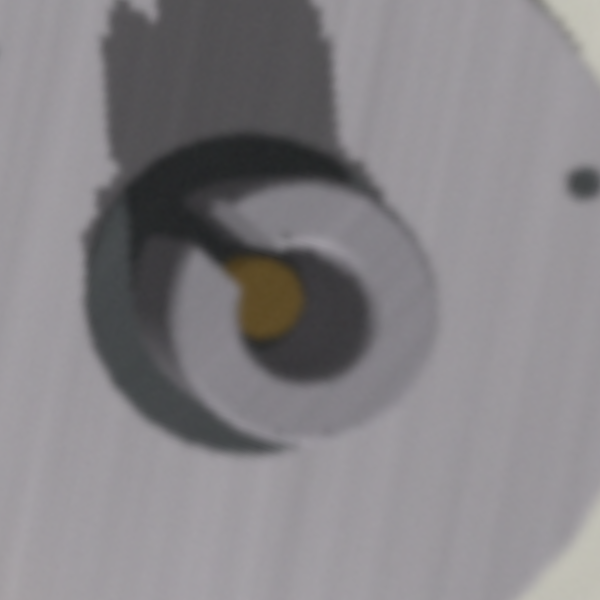

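The rectified view (5 px/mm) shows the sleeve rim centred at about (305,311), 270 px or 54 mm wide as expected. The slot opens up-left, towards about (200,230). I'll refine both numerically from a fresh frame.

Run:
```python
from h import *
g=cv2.cvtColor(cv2.imread('pics/hub.png'),cv2.COLOR_BGR2GRAY).astype(np.float32)
c=np.array([305.,311.])
def samp(c,r,a): # a world angle
    return cv2.remap(g,(c[0]+r*np.cos(a)).astype(np.float32).reshape(1,-1),(c[1]-r*np.sin(a)).astype(np.float32).reshape(1,-1),1)[0]
# outer and bore edge fits
def fit(P):
    A=np.c_[2*P,np.ones(len(P))]; x=np.linalg.lstsq(A,(P**2).sum(1),rcond=None)[0]; return x[:2],np.sqrt(x[2]+x[:2]@x[:2])
for lo,hi,rng in ((50,85,(-2.6,1.3)),(115,150,(2.9,5.4))):
    P=[]
    for a in np.linspace(*rng,80):
        r=np.linspace(lo,hi,141); d=np.abs(np.gradient(cv2.GaussianBlur(samp(c,r,np.full(141,a)).reshape(1,-1),(0,0),4)[0]))
        R=r[d.argmax()]; P.append(c+R*np.array([np.cos(a),-np.sin(a)]))
    P=np.array(P)
    for _ in range(4):
        cc,R=fit(P); e=np.abs(np.hypot(*(P-cc).T)-R); P=P[e<max(1.5,2*np.median(e))]
    print('circle',cc,R,len(P),'world',.53+(cc[0]-299.5)*.0002,.202-(cc[1]-299.5)*.0002)
a=np.linspace(1.7,3.3,801); E=[]
for r in range(72,130,6):
    I=cv2.GaussianBlur(samp(c,r,a).reshape(1,-1),(0,0),6)[0]; d=np.gradient(I); k=I.argmin()
    i=d[:k+150].argmin(); j=d.argmax()
    E.append((r,a[i],a[j])); print(r,round(a[i],3),round(a[j],3),I.min(),I.max())
E=np.array(E)
for k in (1,2):
    P=np.c_[E[:,0]*np.cos(E[:,k]),E[:,0]*np.sin(E[:,k])]
    l=cv2.fitLine(P.astype(np.float32),cv2.DIST_HUBER,0,.01,.01).ravel(); print('edge angle',np.arctan2(l[1],l[0]), 'offset of center from edge px', l[0]*l[3]-l[1]*l[2])
```

```text
circle [306.52311001 319.25907822] 64.96171423954841 51 world 0.5314046220023159 0.19804818435551513
circle [294.2561593  319.59341275] 123.1508430867965 42 world 0.5289512318605577 0.19798131744974717
72 2.02 2.784 48.181076 138.88051
78 2.184 2.724 47.99186 129.65561
84 2.248 2.704 43.947136 132.86569
90 2.294 2.672 41.666553 131.18411
96 2.318 2.646 38.55818 131.00002
102 2.318 2.636 38.177624 130.99487
108 2.312 2.628 38.07145 130.67009
114 2.328 2.612 38.011913 130.9981
120 2.334 2.606 36.80817 129.65497
126 2.336 2.608 37.555283 122.42466
edge angle -0.568452 offset of center from edge px 27.703945
edge angle -0.7563273 offset of center from edge px -26.038055
```

Run:
```python
from h import *
from scipy.optimize import differential_evolution as DE
g=cv2.GaussianBlur(cv2.cvtColor(cv2.imread('pics/hub.png'),cv2.COLOR_BGR2GRAY),(0,0),2).astype(np.float32)
gx,gy=cv2.Sobel(g,5,1,0)/8,-cv2.Sobel(g,5,0,1)/8
def s(im,x,y): return cv2.remap(im,x.astype(np.float32).reshape(1,-1),y.astype(np.float32).reshape(1,-1),1)[0]
def cost(p,parts=False):
    cx,cy,ph=p; t=np.linspace(-np.pi,np.pi,240)
    def edge(X,Y,nx,ny):  # abs normal gradient, capped
        return np.minimum(np.abs(s(gx,cx+X,cy-Y)*nx+s(gy,cx+X,cy-Y)*ny),6).mean()
    b=t[np.abs(t)>.45]+ph; o=t[np.abs(t)>.25]+ph
    e1=edge(66*np.cos(b),66*np.sin(b),np.cos(b),np.sin(b)); e2=edge(135*np.cos(o),135*np.sin(o),np.cos(o),np.sin(o))
    l=np.linspace(70,125,60); E=[]
    for w in (27.5,-27.5):
        E.append(edge(l*np.cos(ph)-w*np.sin(ph),l*np.sin(ph)+w*np.cos(ph),-np.sin(ph),np.cos(ph)))
    return (e1,e2,E) if parts else -(e1+e2+.5*sum(E))
for seed in (0,1):
    r=DE(cost,[(290,325),(290,330),(2.1,2.8)],seed=seed,popsize=30)
    print(r.x,r.fun,.53+(r.x[0]-299.5)*.0002,.202-(r.x[1]-299.5)*.0002,cost(r.x,True))
```

```text
[305.00228347 316.35591334   2.34495555] -11.12489081376204 0.5311004566930788 0.19862881733274593 (np.float64(4.597445708036966), np.float64(2.7694190756766086), [np.float64(5.40114464993731), np.float64(2.114907410159621)])
[305.14842116 316.80040057   2.34364613] -11.122496860379101 0.5311296842326291 0.19853991988571779 (np.float64(4.610461033835185), np.float64(2.740602447206009), [np.float64(5.378823162735816), np.float64(2.16404359594)])
```

```bash
python3 -m jog '[[[-12.7,-33.3,0,0,0,0,1],[-12.7,-33.3,0,0,0,0,1],[-12.7,-33.3,0,0,0,0,1],[-12.7,-33.3,0,0,0,0,1],[-12.7,-33.3,0,0,0,0,1]]]'
python3 -m jog '[[[-12.7,-33.3,0,0,0,0,1],[-12.7,-33.3,0,0,0,0,1],[-12.7,-33.3,0,0,0,0,1],[-12.7,-33.3,0,0,0,0,1],[-12.7,-33.3,0,0,0,0,1]]]'
python3 -m jog '[[[0,0,7,0,0,0.13,1],[0,0,7,0,0,0.13,1],[0,0,7,0,0,0.13,1],[0,0,7,0,0,0.13,1],[0,0,7,0,0,0.13,1]]]'
python3 -m jog '[[[0,0,5,0,0,0.13,1],[0,0,0,0,0,0,1],[0,0,0,0,0,0,1]]]'
python3 - <<'E'
from h import *
s=bot.observe(); print(s['position'],s['tool_rot'],s['qpos'])
f=bot.grab_frame('wrist')
find(f,['dome','dome_grip','lug','spike'])
o=rect(f,s,(.55,-.16),.056,half=.08); cv2.imwrite('pics/dome.png',o[...,::-1])
E
```

```text
clock: 4.3
position: [0.5444, 0.0263, 0.3042]
tool_rot: [3.141, 0.0, 2.876]
force: [1.3, 0.1, 0.3]
grip_width: 0.0852
finger_force: 0.0
clock: 4.8
position: [0.5621, -0.1509, 0.3042]
tool_rot: [3.141, 0.0, 2.876]
force: [0.7, 0.7, -0.5]
grip_width: 0.0854
finger_force: 0.0
clock: 5.3
position: [0.5621, -0.1495, 0.2689]
tool_rot: [3.141, -0.0, 2.221]
force: [-0.8, -0.2, -0.1]
grip_width: 0.0856
finger_force: 0.0
clock: 5.6
position: [0.5623, -0.1498, 0.2642]
tool_rot: [3.141, 0.0, 2.1]
force: [-1.1, 0.3, -0.8]
grip_width: 0.0852
finger_force: 0.0
[ 0.56227021 -0.14979509  0.26416011] [3.14143849e+00 4.20423505e-06 2.09982938e+00] [-0.10584044  0.52736295  0.37740987  1.7722274  -0.24161806  0.88751032
  0.90754392]
dome [([0.5633, -0.1548, 0.0542], 0.9)]
dome_grip []
lug [([0.5257, -0.1752, 0.0552], 0.61), ([0.7264, -0.2796, -0.0045], 0.17)]
spike [([0.5531, -0.2646, 0.0504], 0.94), ([0.5362, -0.3684, 0.0488], 0.52)]
```

View pics/dome.png

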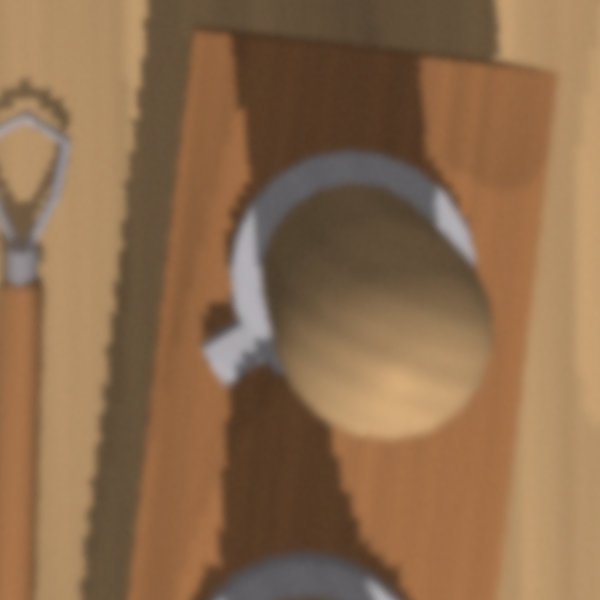

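The rectified view (3.75 px/mm) shows the flange centred at about (354,274), 247 px or 66 mm wide, and the lug's end at (215,366), 44.5 mm out. Both match the given sizes. The lug yaw is -2.556, so the dome needs a world turn of about -1.377, which is +1.377 about tool z. I'll grasp it now.

```bash
python3 -m jog '[[[-4.3,0,25,0,0,0,1],[0,0,30,0,0,0,1],[0,0,30,0,0,0,1],[0,0,25,0,0,0,1],[0,0,20,0,0,0,1]]]'
python3 -m jog '[[[0,0,0,0,0,0,1],[0,0,0,0,0,0,0.5],[0,0,0,0,0,0,0.3],[0,0,0,0,0,0,0],[0,0,0,0,0,0,0]]]' 80
python3 -m jog '[[[0,0,0,0,0,0,0],[0,0,0,0,0,0,0],[0,0,0,0,0,0,0],[0,0,-5,0,0,0,0],[0,0,-10,0,0,0,0]]]' 80
```

```text
clock: 6.35
position: [0.564, -0.1542, 0.1325]
tool_rot: [-3.141, -0.001, 2.096]
force: [0.5, 0.4, 0.2]
grip_width: 0.0854
finger_force: 0.0
clock: 6.85
position: [0.5649, -0.1544, 0.1355]
tool_rot: [3.14, 0.001, 2.095]
force: [-3.3, 1.6, 13.2]
grip_width: 0.0481
finger_force: 81.1
clock: 7.35
position: [0.5642, -0.1542, 0.1494]
tool_rot: [-3.141, -0.0, 2.095]
force: [-0.3, -0.1, -2.0]
grip_width: 0.0483
finger_force: 82.8
```

```bash
python3 -m jog '[[[0,0,-25,0,0,0,0],[0,0,-30,0,0,0,0],[0,0,-30,0,0,0,0],[0,0,-30,0,0,0,0],[0,0,-25,0,0,0,0]]]'
python3 -m jog '[[[32.2,14.8,0,0,0,0,0],[32.2,14.8,0,0,0,0,0],[32.2,14.8,0,0,0,0,0],[32.2,14.8,0,0,0,0,0],[32.2,14.8,0,0,0,0,0]]]'
python3 -m jog '[[[32.2,14.8,0,0,0,0,0],[32.2,14.8,0,0,0,0,0],[32.2,14.8,0,0,0,0,0],[32.2,14.8,0,0,0,0,0],[32.2,14.8,0,0,0,0,0]]]'
python3 -m jog '[[[0,0,0,0,0,0.138,0],[0,0,0,0,0,0.138,0],[0,0,0,0,0,0.138,0],[0,0,0,0,0,0.138,0],[0,0,0,0,0,0.138,0]]]'
python3 -m jog '[[[0,0,0,0,0,0.138,0],[0,0,0,0,0,0.138,0],[0,0,0,0,0,0.138,0],[0,0,0,0,0,0.138,0],[0,0,0,0,0,0.138,0]]]'
python3 -m jog '[[[0,0,0,0,0,0,0],[0,0,0,0,0,0,0]]]'
python3 - <<'E'
from h import *
s=bot.observe(); print(s['position'],s['tool_rot'],s['qpos'])
for c in ('wrist','scene','top'):
    f=bot.grab_frame(c); save(f,c+'2.png'); print(c)
    find(f,['dome','dome_grip','lug','key','sleeve_top','slot'])
E
```

```text
clock: 7.85
position: [0.5642, -0.1544, 0.2916]
tool_rot: [3.14, 0.001, 2.095]
force: [0.9, -0.0, -2.8]
grip_width: 0.0483
finger_force: 83.1
clock: 8.35
position: [0.5474, 0.0234, 0.2899]
tool_rot: [3.141, 0.0, 2.095]
force: [1.2, 0.2, -3.2]
grip_width: 0.0485
finger_force: 83.1
clock: 8.85
position: [0.531, 0.1999, 0.2899]
tool_rot: [3.141, -0.0, 2.095]
force: [0.4, 0.0, -2.6]
grip_width: 0.0485
finger_force: 83.1
clock: 9.35
position: [0.5312, 0.1985, 0.2898]
tool_rot: [3.141, -0.001, 1.399]
force: [-1.1, 0.8, -2.4]
grip_width: 0.0484
finger_force: 83.1
clock: 9.85
position: [0.5312, 0.1986, 0.2898]
tool_rot: [-3.141, -0.001, 0.709]
force: [0.4, -0.2, -2.8]
grip_width: 0.0485
finger_force: 82.9
clock: 10.05
position: [0.5312, 0.1987, 0.2893]
tool_rot: [-3.141, -0.0, 0.719]
force: [0.6, 0.5, -2.4]
grip_width: 0.0481
finger_force: 82.9
[0.53122364 0.19869129 0.28931994] [-3.14148282e+00 -1.94822652e-04  7.19237276e-01] [-0.95743181  0.54695744  0.72002863  1.79737819 -0.4319531   0.96069749
 -0.90785441]
wrist
dome [([0.5318, 0.1981, 0.2045], 0.67)]
dome_grip []
lug [([0.5028, 0.2306, 0.2077], 0.78)]
key [([0.7566, -0.0535, 0.001], 0.18)]
sleeve_top [([0.5368, -0.3684, 0.0511], 0.35)]
slot [([0.5173, 0.2151, 0.1375], 0.66)]
scene
dome [([0.5354, 0.2006, 0.1988], 0.79), ([0.5282, 0.2017, 0.139], 0.75)]
dome_grip [([0.5308, 0.2044, 0.2337], 0.58), ([0.5029, 0.2315, 0.2031], 0.55)]
lug [([0.5015, 0.2294, 0.2031], 0.81), ([0.5463, -0.2611, 0.0514], 0.3)]
key [([0.5204, 0.2166, 0.1837], 0.71)]
sleeve_top [([0.5255, 0.2035, 0.1406], 0.55)]
slot [([0.5123, 0.214, 0.1399], 0.83), ([0.3631, 0.0127, 0.0008], 0.65)]
top
dome [([0.5333, 0.2041, 0.203], 0.61)]
dome_grip [([0.532, 0.1992, 0.2355], 0.54)]
lug [([0.5324, 0.2012, 0.2348], 0.68), ([0.7283, -0.2795, 0.001], 0.62)]
key [([0.5174, 0.2125, 0.1743], 0.57)]
sleeve_top []
slot [([0.5159, 0.2151, 0.1418], 0.55)]
```

View pics/wrist2.png

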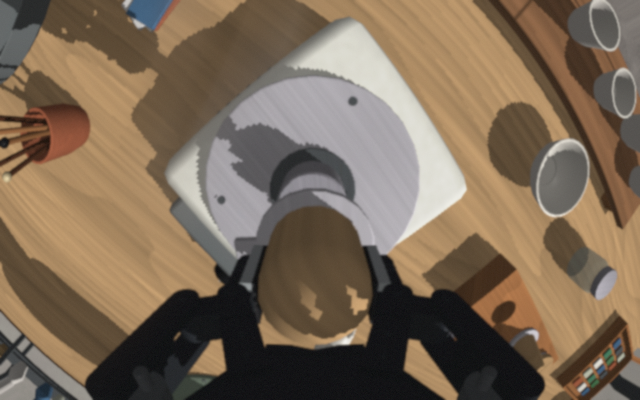

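The wrist view shows the dome held upright over the sleeve. The lug's end is at about (236,238–252), and the sleeve mouth is partly visible above the flange at (310,180). I'll check the lug angle from those pixels.

Run:
```python
from h import *
s=bot.observe(); f=bot.grab_frame('wrist')
z0=s['position'][2]-.0845
c=np.array([.5312,.1987])
R=Ro.from_euler('xyz',s['tool_rot']).as_matrix(); print('finger line',np.arctan2(R[1,1],R[0,1]))
o=rect(f,s,c,z0+.006,half=.06); cv2.imwrite('pics/held.png',o[...,::-1])
for u,v in ((236,239),(236,252)):
    p,d=ray(f,s,u,v); P=p+d*(z0+.006-p[2])/d[2]; print(P,np.hypot(*(P[:2]-c)),np.arctan2(*(P[:2]-c)[::-1]))
```

```text
finger line -0.8560637558559018
[0.50976895 0.23512949 0.21039647] 0.04226579439852334 2.1025598772816174
[0.50296865 0.23041508 0.21039647] 0.04246004153557575 2.2981457290902387
```

View pics/held.png

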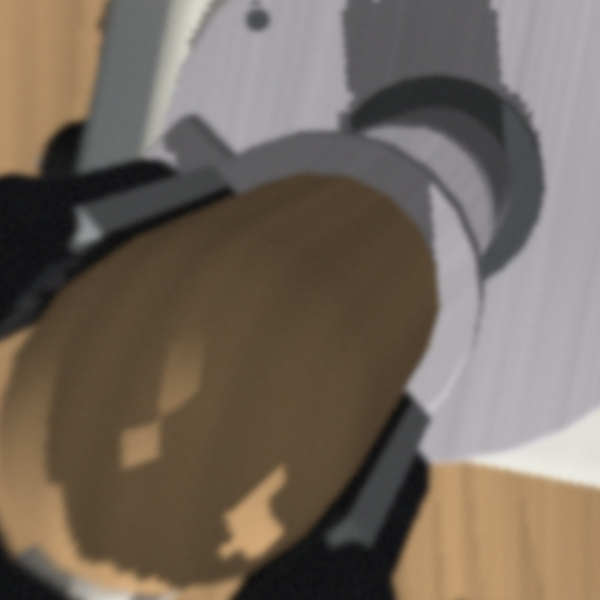

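The rectified view (5 px/mm, centred on the TCP axis) shows the lug side running from (195,115) to (237,158), about 2.35 rad. The flange arc has its top at y≈130 and its right edge at x≈478. I'll fit the arc to get the dome's offset.

Run:
```python
from h import *
from scipy.optimize import least_squares
g=cv2.GaussianBlur(cv2.cvtColor(cv2.imread('pics/held.png'),cv2.COLOR_BGR2GRAY),(0,0),2).astype(np.float32)
def prof(c,a,r): return cv2.remap(g,(c[0]+r*np.cos(a)).astype(np.float32).reshape(1,-1),(c[1]-r*np.sin(a)).astype(np.float32).reshape(1,-1),1)[0]
c=np.array([315.,296.]); r=np.linspace(145,190,181); P=[]
for a in np.linspace(-.45,1.95,49):
    d=np.gradient(prof(c,a,r)); i=np.abs(d).argmax(); P.append((a,r[i],d[i]/.25))
    if len(P)%4==1: print(np.round(P[-1],2), np.round(prof(c,a,r)[::15]).astype(int))
P=np.array(P); X=c+np.c_[P[:,1]*np.cos(P[:,0]),-P[:,1]*np.sin(P[:,0])]
for R in (165,None):
    q=least_squares(lambda q:np.hypot(*(X-q[:2]).T)-(R or q[2]),[*c,165],loss='soft_l1').x; print(R,q,'offset mm',(q[0]-299.5)/5,-(q[1]-299.5)/5)
```

```text
[ -0.45 163.75  -2.31] [174 174 175 178 181 176 170 170 173 175 176 178 179]
[ -0.25 162.75  -3.  ] [173 173 173 173 169 160 162 170 174 175 176 177 175]
[-5.00e-02  1.63e+02 -4.93e+00] [175 174 174 172 166 151 148 163 171 173 174 175 174]
[ 1.5000e-01  1.6325e+02 -9.1900e+00] [170 170 169 167 153 121  91  80  81  85  93 106 124]
[  0.35 162.5   -9.54] [172 173 173 172 156 125 104 117 134 139 135 123 106]
[  0.55 163.    -8.94] [164 167 167 165 156 129 103 109 131 142 143 142 141]
[  0.75 163.25  -7.31] [ 95  98 110 129 136 115 100 115 136 142 143 143 142]
[  0.95 170.5    7.5 ] [ 92  93  93  93  92  88  97 121 139 145 146 145 145]
[  1.15 186.5   -8.44] [ 92  92  93  93  92  90  97 119 136 139 130 108  81]
[  1.35 168.75  -3.26] [92 92 92 92 90 82 71 61 53 48 47 50 57]
[  1.55 165.5    9.  ] [ 92  93  93  93  95 110 141 162 167 167 167 168 168]
[  1.75 164.     8.38] [ 93  93  93  94 103 126 151 161 163 164 163 164 163]
[  1.95 162.     8.35] [ 92  93  93  96 112 141 160 165 166 167 168 168 169]
165 [313.52901846 294.26405942 165.        ] offset mm 2.805803692111067 1.0471881160359657
None [318.99899064 289.41382612 159.72076687] offset mm 3.899798127341478 2.017234776306816
```

Run:
```python
from h import *
from scipy.optimize import least_squares
s=bot.observe(); f=bot.grab_frame('wrist'); C=(.5312,.1987)
o=rect(f,s,C,.141,half=.06); 
g=cv2.GaussianBlur(cv2.cvtColor(o,cv2.COLOR_RGB2GRAY),(0,0),2).astype(np.float32)
def prof(c,a,r): return cv2.remap(g,(c[0]+r*np.cos(a)).astype(np.float32).reshape(1,-1),(c[1]-r*np.sin(a)).astype(np.float32).reshape(1,-1),1)[0]
c=np.array([300.,300.]); r=np.linspace(110,160,201); P=[]
for a in np.linspace(-.6,2.2,29):
    p=prof(c,a,r); d=np.gradient(p); i=np.abs(d).argmax(); P.append((a,r[i],d[i]/.25)); print(np.round(P[-1],2),np.round(p[::20]).astype(int))
P=np.array(P); X=c+np.c_[P[:,1]*np.cos(P[:,0]),-P[:,1]*np.sin(P[:,0])]
m=(P[:,2]<-4)
q=least_squares(lambda q:np.hypot(*(X[m]-q).T)-135,c,loss='soft_l1').x; print(m.sum(),'offset mm',(q[0]-299.5)/5,-(q[1]-299.5)/5)
cv2.circle(o,tuple(int(round(v)) for v in q),135,(255,0,0),1)
cv2.imwrite('pics/hub2.png',o[...,::-1])
```

```text
[ -0.6  160.     7.16] [174 171 167 158 138 110  89  80  84 105 138]
[ -0.5  122.75  -5.35] [168 156 135 110  91  80  76  75  76  79  92]
[ -0.4  133.25  -6.22] [125 104 103 116 115  91  75  75  76  76  78]
[ -0.3  133.75  -6.04] [103 118 133 139 132 106  85  78  77  75  75]
[ -0.2  134.5   -4.25] [131 138 140 138 130 111  92  81  77  76  76]
[-1.00e-01  1.34e+02 -4.00e+00] [142 143 142 137 128 113  99  90  82  78  77]
[  0.   131.25  -4.  ] [144 144 143 136 123 104  91  89  87  80  75]
[ 1.00e-01  1.34e+02 -5.12e+00] [143 144 143 137 123 100  82  79  81  83  81]
[  0.2  135.    -5.19] [142 141 140 135 120  98  76  70  71  74  76]
[  0.3  135.    -4.64] [145 144 141 132 117  97  77  67  65  66  68]
[  0.4  131.25  -4.57] [144 144 143 135 117  97  78  66  65  65  65]
[  0.5  127.25  -4.61] [142 141 140 133 114  95  78  68  65  64  64]
[  0.6  133.    -4.88] [144 144 142 135 117  95  78  68  66  66  65]
[  0.7  131.75  -5.44] [141 141 141 135 116  94  78  68  66  65  65]
[  0.8  131.    -5.61] [143 142 142 136 115  91  75  67  65  65  65]
[  0.9  129.75  -5.12] [145 144 143 135 115  91
[... 246 characters left out ...]
6.44] [143 143 143 140 124  96  76  66  65  64  60]
[  1.4  130.25  -5.79] [142 142 141 134 114  88  73  66  64  60  54]
[  1.5  129.75  -6.  ] [141 141 140 131 106  81  70  65  59  50  46]
[  1.6 130.5  -6. ] [139 141 140 133 111  84  70  59  49  45  44]
[  1.7  132.75  -6.18] [127 138 141 137 118  89  68  54  47  45  44]
[  1.8  132.75  -7.27] [104 123 136 137 122  92  67  51  45  44  44]
[  1.9  135.    -6.62] [ 90  96 113 129 123  95  67  49  43  43  43]
[  2.   138.    -4.62] [94 90 89 94 97 85 65 50 44 43 46]
[  2.1  136.5   -2.65] [95 93 91 89 86 80 70 64 65 69 76]
[  2.2  156.75   5.6 ] [ 94  93  92  93  93  92  89  86  86 100 126]
24 offset mm -0.3142370571209085 -0.5803472216075874
```

View pics/hub2.png

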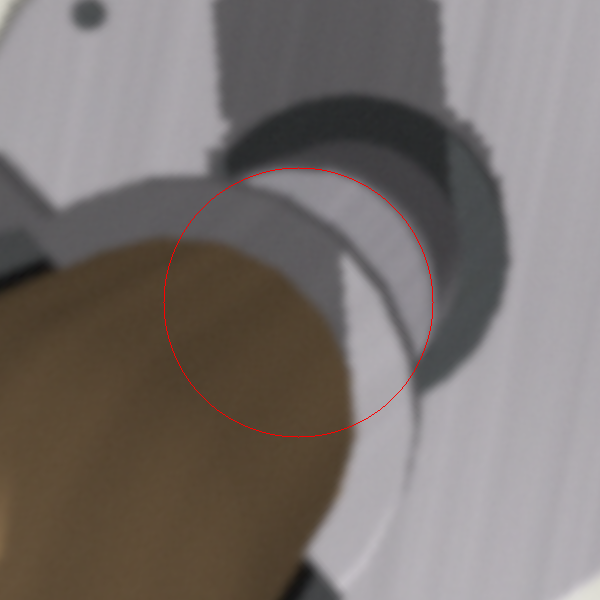

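The fitted circle lies right on the visible rim arc, so the hub is at about (0.531, 0.198), within 1 mm of the first view. The dome sits about 2 mm towards tool +x in the grip. I'll correct for that and lower carefully.

```bash
python3 -m jog '[[[-2,-0.4,5,0,0,0,0],[0,0,8,0,0,0,0],[0,0,7,0,0,0,0],[0,0,0,0,0,0,0]]]'
python3 -m jog '[[[0,0,3,0,0,0,0],[0,0,3,0,0,0,0],[0,0,2,0,0,0,0],[0,0,2,0,0,0,0],[0,0,0,0,0,0,0]]]'
```

```text
clock: 11.6
position: [0.5292, 0.1974, 0.2677]
tool_rot: [-3.141, 0.002, 0.715]
force: [0.6, 0.6, -2.5]
grip_width: 0.048
finger_force: 82.9
clock: 12.1
position: [0.5295, 0.1977, 0.2588]
tool_rot: [-3.141, 0.0, 0.715]
force: [-0.0, 0.6, -3.5]
grip_width: 0.0484
finger_force: 82.9
```

```bash
python3 -m jog '[[[0,0,2,0,0,0,0],[0,0,2,0,0,0,0],[0,0,0,0,0,0,0]]]'
python3 -m jog '[[[0,0,1,0,0,0,0],[0,0,1,0,0,0,0],[0,0,0,0,0,0,0]]]'
python3 -m jog '[[[0,0,1,0,0,0,0],[0,0,1,0,0,0,0],[0,0,0,0,0,0,0]]]'; python3 -c "
from h import *
print(bot.observe()['moment'])"
```

```text
clock: 12.4
position: [0.5294, 0.1978, 0.2546]
tool_rot: [-3.141, 0.0, 0.715]
force: [-3.1, 4.4, -4.5]
grip_width: 0.0481
finger_force: 82.9
clock: 12.7
position: [0.5294, 0.1978, 0.2528]
tool_rot: [-3.141, 0.0, 0.715]
force: [-3.3, 4.4, -1.8]
grip_width: 0.0481
finger_force: 83.3
clock: 13.0
position: [0.5294, 0.1978, 0.2508]
tool_rot: [-3.141, 0.0, 0.715]
force: [-3.5, 3.8, -2.1]
grip_width: 0.0483
finger_force: 83.3
[1.03418928 0.87364615 0.066005  ]
```

Small lateral force from the bore wall; ease it by shifting about 0.6 mm, then continue.

```bash
python3 -m jog '[[[0,-0.6,0,0,0,0,0],[0,0,1,0,0,0,0],[0,0,1,0,0,0,0],[0,0,0,0,0,0,0]]]'
python3 -m jog '[[[0,0,1,0,0,0,0],[0,0,1,0,0,0,0],[0,0,0,0,0,0,0]]]'; python3 -c "
from h import *
print(bot.observe()['moment'])"
```

```text
clock: 13.4
position: [0.5292, 0.1979, 0.2487]
tool_rot: [3.141, 0.0, 0.715]
force: [-1.2, 2.4, -3.5]
grip_width: 0.0482
finger_force: 83.3
clock: 13.7
position: [0.5292, 0.1979, 0.2468]
tool_rot: [3.141, 0.0, 0.715]
force: [-0.6, 1.0, -3.8]
grip_width: 0.048
finger_force: 83.3
[0.45301599 0.34192346 0.03420336]
```

```bash
python3 -m jog '[[[0,0,1.5,0,0,0,0],[0,0,1.5,0,0,0,0],[0,0,1.5,0,0,0,0],[0,0,1.5,0,0,0,0],[0,0,0,0,0,0,0]]]'
python3 -m jog '[[[0,0,1,0,0,0,0],[0,0,1,0,0,0,0],[0,0,1,0,0,0,0],[0,0,1,0,0,0,0],[0,0,0,0,0,0,0]]]'
python3 -m jog '[[[0,0,1,0,0,0,0],[0,0,1,0,0,0,0],[0,0,0,0,0,0,0]]]'
python3 -c "
from h import *
print(bot.observe()['moment'])"
```

```text
clock: 14.2
position: [0.5292, 0.1979, 0.2407]
tool_rot: [3.142, 0.0, 0.715]
force: [-0.7, 1.4, -4.5]
grip_width: 0.0479
finger_force: 83.3
clock: 14.7
position: [0.5293, 0.198, 0.237]
tool_rot: [3.142, -0.0, 0.715]
force: [-2.2, 0.8, 1.3]
grip_width: 0.0484
finger_force: 83.5
clock: 15.0
position: [0.5293, 0.198, 0.235]
tool_rot: [3.142, -0.0, 0.715]
force: [-2.7, 1.1, 4.4]
grip_width: 0.0485
finger_force: 83.6
[0.24130226 0.66403778 0.00787478]
```

The key is in the slot and the ejector was met at the predicted height. Pressing on home gently.

```bash
python3 -m jog '[[[-0.2,-0.3,1,0,0,0,0],[0,0,1,0,0,0,0],[0,0,1,0,0,0,0],[0,0,1,0,0,0,0],[0,0,0,0,0,0,0]]]'
python3 -m jog '[[[0,0,1,0,0,0,0],[0,0,1,0,0,0,0],[0,0,1,0,0,0,0],[0,0,0,0,0,0,0]]]'
python3 -m jog '[[[0,0,0.7,0,0,0,0],[0,0,0,0,0,0,0]]]'
```

```text
clock: 15.5
position: [0.5292, 0.198, 0.2312]
tool_rot: [3.141, -0.001, 0.715]
force: [-2.1, 0.2, 5.8]
grip_width: 0.0484
finger_force: 83.8
clock: 15.9
position: [0.5292, 0.198, 0.2283]
tool_rot: [3.141, -0.001, 0.715]
force: [-1.8, 1.5, 7.8]
grip_width: 0.0484
finger_force: 84.0
clock: 16.1
position: [0.5292, 0.198, 0.2276]
tool_rot: [3.141, -0.001, 0.715]
force: [-2.5, 0.8, 8.8]
grip_width: 0.0484
finger_force: 84.0
```

```bash
python3 -m jog '[[[0,0,0.5,0,0,0,0],[0,0,0.5,0,0,0,0],[0,0,0,0,0,0,0]]]'
python3 -m jog '[[[0,0,0.5,0,0,0,0],[0,0,0,0,0,0,0]]]'
python3 -m jog '[[[0,0,0.3,0,0,0,0],[0,0,0,0,0,0,0]]]'
```

```text
clock: 16.4
position: [0.5292, 0.198, 0.2267]
tool_rot: [3.141, -0.001, 0.715]
force: [-2.8, 0.4, 9.4]
grip_width: 0.0481
finger_force: 84.1
clock: 16.6
position: [0.5293, 0.1981, 0.2265]
tool_rot: [3.141, -0.001, 0.715]
force: [-4.8, 0.7, 16.8]
grip_width: 0.048
finger_force: 85.6
clock: 16.8
position: [0.5293, 0.198, 0.2265]
tool_rot: [-3.142, -0.001, 0.715]
force: [-8.0, -0.5, 22.6]
grip_width: 0.0481
finger_force: 85.9
```

It stops at TCP z 0.2265, the predicted home height, with the force rising. I'll ease the side force, press slightly more and check by camera.

```bash
python3 -m jog '[[[-0.3,-0.2,0.3,0,0,0,0],[0,0,0.3,0,0,0,0],[0,0,0,0,0,0,0],[0,0,0,0,0,0,0]]]'
python3 - <<'E'
from h import *
s=bot.observe(); print(s['moment'],s['force'])
f=bot.grab_frame('scene'); find(f,['dome','lug','sleeve_top'])
c=cv2.resize(f['img'][150:270,320:480],None,fx=5,fy=5,interpolation=2); cv2.imwrite('pics/end.png',c[...,::-1])
E
```

```text
clock: 17.2
position: [0.5292, 0.198, 0.2264]
tool_rot: [3.141, -0.002, 0.715]
force: [-8.6, -0.3, 31.4]
grip_width: 0.0481
finger_force: 86.7
[-0.22548269  1.84437793 -0.00214063] [-8.59106408 -0.34905131 31.39443639]
dome [([0.5362, 0.1997, 0.1402], 0.77)]
lug [([0.4993, 0.2307, 0.1438], 0.55)]
sleeve_top [([0.5268, 0.2003, 0.1406], 0.57), ([0.7526, -0.0515, -0.0035], 0.4)]
```

View pics/end.png

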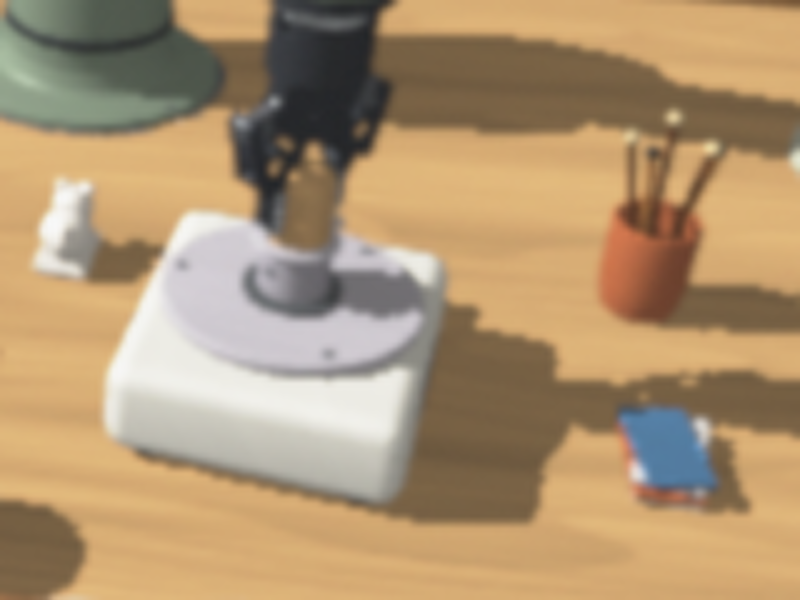

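The picture shows the flange sitting on the sleeve at (300,245) with no gap visible, and the dome's measured height (0.140) matches the rim. The grip holds at 87 N, with 31 N of push. I'm handing in the job.

```bash
python3 -c "
from h import *
print(bot.job_done(), bot.observe()['clock'])"
```

```text
the job is handed in; nothing more can be done
the job is handed in; nothing more can be done
```

The dome is fitted: its key is in the slot, its flange is down on the sleeve rim, and the arm is still gripping it and pressing it home; the job was handed in at about 17 s of the 45 s allowed.

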